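Loosen the clamp bolt of a carton stop with a reversible ratchet

ROBOT

A 6-joint arm with a two-finger parallel gripper is mounted at the origin on the work surface. World frame = base frame: x ahead of the robot, y to its left, z up, the work surface at z = 0. Lengths are in m, angles in rad, forces in N, time in s.
With the tool pointing down it reaches from about 0.275 to 0.875 m from the base axis. Payload 12.5 kg.
Tool frame: the origin (TCP) lies at the very end of the fingers, on their centre line; the grasp point (between the pads) lies 19 mm behind it; z points along the fingers, y is the line along which they close (so a half turn about z gives the same grasp; the last joint's range is limited). The gripper opens to 85 mm and grips with 20 to 120 N. Pads are 22 mm wide; open, the fingers measure 114 mm over their backs; the gripper's body (76 mm by 85 mm) begins 54 mm behind the grasp point. The pads swing forward as they close: fully open they stand 13 mm farther back than shut.
Start: joints at [-1.376, 0.351, 1.652, -0, 1.139, -0.085], TCP at [0.152, -0.529, 0.231] pointing down, gripper open.
Joint ranges: [-2.75, 2.75], [-0.79, 2.1], [0.01, 2.65], [-1.57, 4.71], [0.07, 3.14], [-2.87, 2.87]. Speed limits (rad/s): [2.22, 2.22, 2.79, 3.14, 3.14, 3.14].

INTERFACE

Orientations are given as a unit quaternion [w, x, y, z].
In Python, from station import manip gives the robot as it stands.
- The arm moves only by the shell command python3 -m jog 'ROWS' [FORCE]. ROWS is JSON, one flat list of numbers, 7 for each row, row after row: the opening, from -1 (shut) to 1 (fully open), so that 0 is half open, then the shift along the tool's x, y, z in m, then the turn, a rotation vector about the tool's x, y, z in degrees. A call has 1 to 5 rows; each row shifts and turns the commanded pose from where the row before left it, along the tool's axes as they then stand; what a row does not reach is not made up. A row lasts 1/12 s, in which the tool goes at most 41.7 mm and 7.16 degrees, less where a joint would pass 70% of its speed; a pose out of reach is approached as far as the arm can. A call is refused whole if a number of a shift passes 0.0417 or a number of a turn 7.16, either way. A call with a gripper value outside its range is refused whole. The fingers move at their own pace and stop on an object; FORCE is the grip in N (left out, the last holds). Time passes only in rows, so rows that do not move let the fingers close. It gives the time, the measured TCP pose, the force, the opening and the grip force at its end, in the units of the state.
- manip.read_state(): the state, without advancing time (a new reading comes with each control period).
- manip.camera(name): name is "scene" or "top"; returns a dict with "color" (420x560x3 uint8, red, green, blue), "z_map" (420x560 float32, m along the optical axis (not along the pixel's ray), 0 where there is no reading), "fx", "fy", "cx", "cy" (pixels), "dist" ([k1, k2, p1, p2, k3] as OpenCV has them; the pictures are not rectified), "extrinsics" (4x4, takes a point from camera to world coordinates). Camera axes: x right, y up, looking along -z (the intrinsics and any distortion apply to the point x, -y, -z); pixel columns grow to the right and rows downward; lengths in m; the calibration is good to about 2 mm. A picture is of the moment at which its call begins.
- manip.close_job(): hands the job in; it is judged then, once.
The state is a dict: "time": time; "joint_pos": joint angles; "joint_velocities": joint speeds; "tau": joint torques, N m; "tool_pos": TCP position; "tool_rot": TCP orientation; "ft_force": force on the tool from outside, world axes, zero at the start; "wrist_torque": the same for the moment, N m; "gripper_width": opening from 0.0 (shut) to 1.0 (fully open); "gripper_force": force on a finger pad.
Only numpy, scipy, OpenCV 4.12 (cv2) and the standard library are available. Lean on these libraries where they do the work, as an engineer would, in place of code of your own. Each camera call takes 0.05 s, during which the arm holds its last target. There are 200 camera calls.

TASK

The carton stop has to be reset for the next box size, so its clamp bolt must be loosened. Set the ratchet down fully home over the bolt's hex head and let go of it; then flip its orange lever across from the red dot's side (tighten) to the green dot's side (loosen), and only then take hold of the handle and swing it to and fro until the bolt has been turned at least a quarter turn counter-clockwise seen from above. Leave the ratchet sitting on the bolt with the lever still at loosen, and do not push the cartons or the blue tray about.

Things in the scene. Friction and masses are not known exactly. Their poses are not given: they have to be found in the camera images.
- ratchet_axis (a point): Loose ratchet wrench, 192 mm long, 0.57 kg, standing on its socket, lever on top. Point on the socket's axis at the handle's mid height, 40 mm above the socket's foot; centre of mass 7 mm from here towards the handle. Local z up, handle along -x, head end +x. Head: steel disc 64 mm wide, 28 to 52 mm above the foot. Steel neck 32 to 60 mm from the axis, 20 mm wide, 16 mm high.
- ratchet: Same ratchet; origin at the centre of the socket's foot, same axes. Dark socket, 48 mm wide, stands out 28 mm below the head; its hex hole, open downwards, is 32 mm across flats, 24 mm deep, mouth flared. At the start two flats face local +x and -x; the socket keeps that angle to the handle (drag 0.03 N m) till it is swung on a bolt. On top of the head: green dot on the +y side, red dot on -y.
- ratchet_handle (a point): Middle of the ratchet's blue grip with black bands, 120 mm from the socket's axis along local -x, at mid height (40 mm above the socket's foot). The grip is 24 mm wide, 20 mm high, and runs from 60 to 160 mm from the axis. Axes as ratchet_axis.
- lever_tab (a point): Centre of the orange upright tab of the direction lever on top of the ratchet's head. Tab: 24 mm long along the lever, 10 mm wide, 20 mm high (53 to 73 mm above the socket's foot; the head's top is at 52). The lever pivots on an upright axis 38 mm from the socket's axis on the handle side; the tab's centre is 36 mm from that pivot, over the head. Local x points outwards along the lever.
- lever (a joint): Direction lever, rad, counter-clockwise from above positive, 0 straight along the ratchet, range -0.5 to 0.5. On the minus side (red dot; right if the handle is towards you) the ratchet drives clockwise, tightens, and runs free the other way. Past +0.3 (green dot, left) it drives counter-clockwise, loosens, and clicks free clockwise. Near 0 it drives neither way. Friction 0.06 N m.
- bolt_head (a point): Brass hex bolt head on the green clamp block of the fixed aluminium carton stop; centre of the hexagon's top face, turning with the bolt. 30 mm across flats, two flats facing local +x and -x; 20 mm high, 3 mm dome on top, steel flange 60 mm wide below. Fully home, the socket's foot stands on the flange: ratchet_axis is then 20 mm above this point. A 107 mm high fence stands 138 mm beyond it.
- bolt (a joint): Bolt's turn, rad, counter-clockwise from above (loosen) positive; it starts tight at 0 and cannot go below; it takes 0.6 N m to turn and stays where left. The ratchet has 20 clicks a turn and the hex has some 0.13 rad of play either way, so each swing of the handle turns the bolt up to 0.6 rad less than the handle.
- carton_a: Bystander: filled carton 90 x 90 x 120 mm with red and orange stripes at the top and an upright flap; origin at the centre of its underside.
- carton_b: Bystander: a second carton like carton_a; origin at the centre of its underside.
- tray: Bystander: blue plastic tray 130 x 100 x 50 mm with cards; origin at the centre of its underside.

How it is judged:
By the outcome, as a careful person would: the job done as asked, in the order asked, and still so for the second after the job is handed in, with the robot touching nothing.
It also fails if it takes over 72 s, if anything falls off the work surface, if the arm or the gripper's body presses on something with over 40 N, if the wrist force passes 120 N, or if a joint passes its speed limit or range.

## Working session

There is one attempt and no reset: what is moved stays moved. The work goes in short steps, Python scripts to look and compute and a shell command to move; the robot and the scene stay as the last step left them, time stands still between calls to the robot, and variables do not carry over. Pictures are saved under pics/ and viewed, at most 10 in all, crops included, and the job is handed in when it is done.

```bash
mkdir -p pics
cat > h.py <<'E'
import numpy as np, cv2, json
from station import manip
def cam(n):
    c=manip.camera(n); c['K']=np.array([[c['fx'],0,c['cx']],[0,c['fy'],c['cy']],[0,0,1.]]); c['E']=np.array(c['extrinsics']); c['d']=np.array(c['dist'],float); return c
def ray(c,uv):
    p=cv2.undistortPoints(np.array(uv,float).reshape(-1,1,2),c['K'],c['d']).reshape(-1,2)
    d=np.c_[p[:,0],-p[:,1],-np.ones(len(p))]
    return c['E'][:3,3], d@c['E'][:3,:3].T
def onplane(c,uv,z):
    o,d=ray(c,uv); return o+d*((z-o[2])/d[:,2])[:,None]
def cloud(c):
    h,w=c['z_map'].shape; v,u=np.mgrid[:h,:w]; uv=np.c_[u.ravel(),v.ravel()]
    o,d=ray(c,uv); return (o+d*c['z_map'].reshape(-1,1)).reshape(h,w,3)
def save(n,im,s=1): cv2.imwrite('pics/'+n,cv2.resize(im[...,::-1],None,fx=s,fy=s))
E
python3 - <<'E'
from h import *
for n in('top','scene'):
    c=cam(n); save(n+'0.png',c['color']); print(n,c['E'].round(3).tolist(),c['fx'],c['d'])
s=manip.read_state(); print({k:np.round(v,3).tolist() for k,v in s.items()})
E
```

```text
top [[-0.016, 0.998, -0.058, 0.446], [-1.0, -0.016, -0.001, 0.012], [-0.002, 0.057, 0.998, 1.09], [0.0, 0.0, 0.0, 1.0]] 476.6463777147384 [-0.13407125  0.          0.          0.          0.        ]
scene [[-0.901, -0.303, 0.311, 0.78], [0.434, -0.649, 0.624, 0.541], [0.013, 0.698, 0.716, 0.709], [0.0, 0.0, 0.0, 1.0]] 397.7418573892215 [-0.06131057  0.          0.          0.          0.        ]
{'time': 0.1, 'joint_pos': [-1.376, 0.351, 1.652, 0.0, 1.139, -0.085], 'joint_velocities': [0.0, -0.002, -0.001, 0.002, 0.0, -0.001], 'tau': [0.0, -50.683, -29.188, -0.0, 0.003, -0.0], 'tool_pos': [0.152, -0.528, 0.231], 'tool_rot': [-0.001, 0.99, 0.139, -0.0], 'ft_force': [-0.362, -0.662, -0.604], 'wrist_torque': [-0.003, -0.002, 0.037], 'gripper_force': 0.0, 'gripper_width': 0.997}
```

View pics/top0.png

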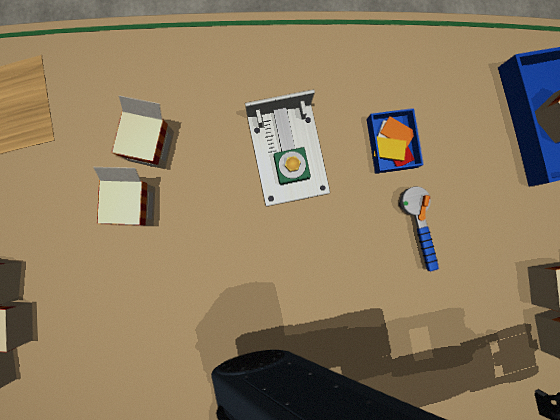

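View pics/scene0.png

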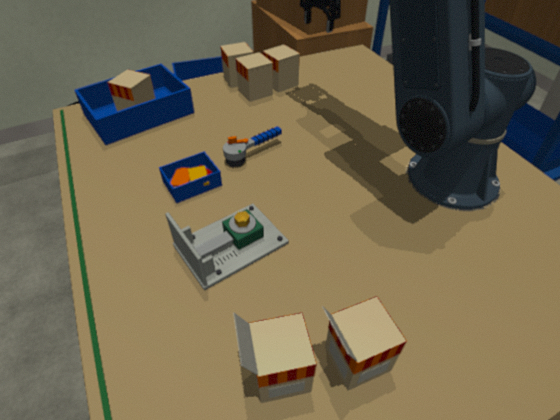

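The top view shows the ratchet head at about (415,200) with its grip running to (432,268). The bolt is at (292,163), the tray at (395,140) and the fence at (280,97). The lever is on the red (right) side. Next I'll measure them.

Run:
```python
from h import *
c=cam('top'); P=cloud(c); im=c['color']; hsv=cv2.cvtColor(im,cv2.COLOR_RGB2HSV)
def m(name,lo,hi,box,zr=(0.0,.3)):
    u0,u1,v0,v1=box; k=np.zeros(im.shape[:2],bool); k[v0:v1,u0:u1]=True
    k&=cv2.inRange(hsv,lo,hi)>0
    uv=np.argwhere(k)[:,::-1]; q=P[k]; print(name,len(uv),'px',uv.mean(0).round(1),'xyz med',np.median(q,0).round(4),'zpct',np.percentile(q[:,2],[5,50,95]).round(4)); return uv
g=m('grip',(100,120,60),(130,255,255),(405,445,220,280))
w=onplane(c,g,0.05); ct=w.mean(0); e=np.linalg.svd(w-ct)[2][0]; print('grip@.05',ct.round(4),'yaw of dir away from handle',np.degrees(np.arctan2(*(e*np.sign(e[0]))[[1,0]])),'ext',np.ptp((w-ct)@e))
o=m('lever',(3,150,120),(16,255,255),(400,440,185,225))
print(onplane(c,[o.mean(0)],.073))
m('gdot',(45,80,50),(85,255,255),(395,440,180,225))
b=m('brass',(12,110,120),(28,255,255),(275,310,145,182))
m('block',(60,80,30),(90,255,120),(265,320,140,190))
h=m('head',(0,0,90),(180,60,255),(395,432,180,225))
A=np.r_[im[180:275,390:450]]; B=im[140:190,262:322]
save('r.png',A,6); save('b.png',B,10)
print(P[200,405:425:4].round(3).tolist()); print(P[163,286:300:3].round(3).tolist())
```

```text
grip 392 px [428.1 248.5] xyz med [ 0.4099 -0.3403  0.0504] zpct [0.0467 0.0504 0.0534]
grip@.05 [ 0.4108 -0.3403  0.05  ] yaw of dir away from handle 13.539593299674536 ext 0.09662389401512395
lever 110 px [423.9 207.9] xyz med [ 0.5001 -0.3288  0.06  ] zpct [0.0558 0.06   0.0757]
[[ 0.49964139 -0.32588837  0.073     ]]
gdot 15 px [405.3 202.7] xyz med [ 0.5123 -0.2906  0.0534] zpct [0.0492 0.0534 0.0558]
brass 166 px [292.4 163.2] xyz med [ 0.6001 -0.0411  0.0758] zpct [0.0718 0.0758 0.0795]
block 372 px [291.4 166.2] xyz med [ 0.5907 -0.0379  0.05  ] zpct [0.0469 0.05   0.0537]
head 546 px [415.3 201.4] xyz med [ 0.5186 -0.3144  0.0522] zpct [0.0477 0.0522 0.0555]
[[0.519, -0.29, 0.054], [0.519, -0.299, 0.053], [0.519, -0.308, 0.053], [0.518, -0.318, 0.053], [0.518, -0.326, 0.055]]
[[0.601, -0.028, 0.075], [0.6, -0.034, 0.078], [0.601, -0.041, 0.072], [0.6, -0.047, 0.077], [0.6, -0.054, 0.077]]
```

View pics/r.png

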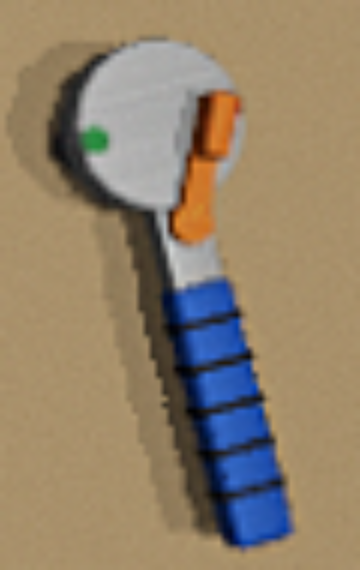

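View pics/b.png

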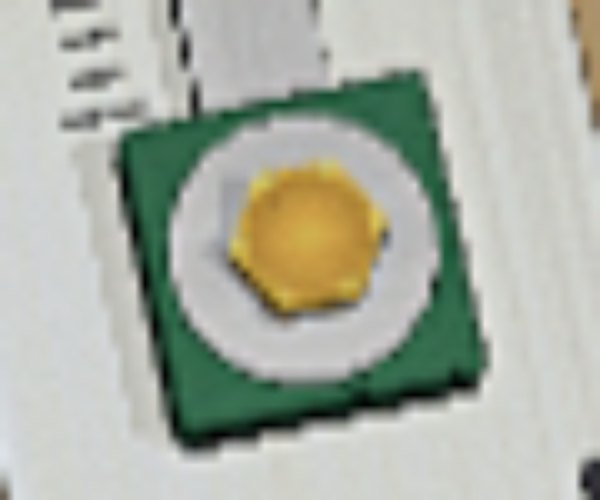

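The ratchet crop shows the lever at the red side and the green dot on the left, with the head centre at about px (416,201). The bolt crop shows the hex corners at crop positions (383,225), (325,165), (262,180), (237,243), (285,310) and (355,300).

Run:
```python
from h import *
c=cam('top'); P=cloud(c); im=c['color']; hsv=cv2.cvtColor(im,cv2.COLOR_RGB2HSV)
q=(np.array([(383,225),(325,165),(262,180),(237,243),(285,310),(355,300)])+.5)/10-.5+[262,140]
w=onplane(c,q,.072); ct=w.mean(0); a=np.degrees(np.arctan2(w[:,1]-ct[1],w[:,0]-ct[0])); print('bolt',ct,np.linalg.norm(w-ct,axis=1).round(4),'corner mod60',(a%60).round(1))
# flange circle
q=(np.array([(300,112),(303,383),(168,235),(440,245)])+.5)/10-.5+[262,140]
w=onplane(c,q,.053);print('flange',w[:2].mean(0),w[2:].mean(0),np.ptp(w,0))
# head circle: points on rim from crop
q=(np.array([(158,38),(78,110),(90,175),(120,203),(100,70),(205,52),(238,85)])+.5)/6-.5+[390,180]
w=onplane(c,q,.052)[:,:2]; A=np.c_[2*w,np.ones(len(w))]; s=np.linalg.lstsq(A,(w**2).sum(1),rcond=None)[0]; print('head',s[:2],np.sqrt(s[2]+s[:2]@s[:2]))
# grip edges midline on z=.05: corner px
q=(np.array([(165,293),(230,280),(227,545),(292,528)])+.5)/6-.5+[390,180]
w=onplane(c,q,.05); print(w.round(4)); 
k=cv2.inRange(hsv,(60,80,30),(90,255,120)); k[:140]=0;k[190:]=0;k[:,:262]=0;k[:,322:]=0
print('z block',P[k>0][:,2].mean())
bx=cv2.inRange(hsv,(12,110,120),(28,255,255))>0; bx[:145]=0;bx[182:]=0;bx[:,:275]=0;bx[:,310:]=0
print('z brass',P[bx][:,2].mean()); 
s=P[152:177,278:306].reshape(-1,3); print(np.histogram(s[:,2],bins=np.arange(.04,.085,.003)))
tr=cv2.inRange(hsv,(100,120,40),(130,255,255))>0; tr[:100]=0;tr[180:]=0;tr[:,:360]=0;tr[:,430:]=0
print('tray',P[tr].min(0),P[tr].max(0))
c=cam('scene');P=cloud(c);hsv=cv2.cvtColor(c['color'],cv2.COLOR_RGB2HSV)
k=cv2.inRange(hsv,(12,110,120),(28,255,255))>0; k[:205]=0;k[230:]=0;k[:,:225]=0;k[:,260:]=0
uv=np.argwhere(k)[:,::-1];print('scene brass',uv.mean(0),onplane(c,[uv.mean(0)],.07),P[k].mean(0))
k=cv2.inRange(hsv,(100,120,60),(130,255,255))>0; k[:120]=0;k[155:]=0;k[:,:245]=0;k[:,290:]=0
uv=np.argwhere(k)[:,::-1];print('scene grip',uv.mean(0),onplane(c,[uv.mean(0)],.045),P[k].mean(0))
```

```text
bolt [ 0.60051981 -0.04189917  0.072     ] [0.0164 0.0162 0.0158 0.0153 0.0166 0.017 ] corner mod60 [38.4 45.6 37.5 33.9 41.6 35.6]
flange [ 0.60120189 -0.04146695  0.053     ] [ 0.60278332 -0.0420558   0.053     ] [0.0600052  0.05966667 0.        ]
head [ 0.51640756 -0.31744139] 0.03272232443338346
[[ 0.4557 -0.3165  0.05  ]
 [ 0.46   -0.3413  0.05  ]
 [ 0.3625 -0.3375  0.05  ]
 [ 0.3681 -0.3624  0.05  ]]
z block 0.05020176154486095
z brass 0.08139714549344892
(array([  0,   0,  36, 117, 212, 141,  13,   3,   1,   4,  22,  71,  71,
         6,   0]), array([0.04 , 0.043, 0.046, 0.049, 0.052, 0.055, 0.058, 0.061, 0.064,
       0.067, 0.07 , 0.073, 0.076, 0.079, 0.082, 0.085]))
tray [ 0.44607995 -0.3470362  -0.00362944] [0.72548857 0.01167984 1.08992501]
scene brass [241.40677966 216.08474576] [[ 0.59967588 -0.04460048  0.07      ]] [ 0.60209222 -0.03650286  0.07895818]
scene grip [266.285 134.645] [[ 0.41106667 -0.33886204  0.045     ]] [ 0.41389915 -0.33145909  0.05069014]
```

```bash
cat > d.py <<'E'
import sys,numpy as np
from scipy.spatial.transform import Rotation as R
from station import manip
def d(x,y,z,th):
    s=manip.read_state(); q=s['tool_rot']; r=R.from_quat([q[1],q[2],q[3],q[0]]); M=r.as_matrix()
    t=np.radians(th); G=np.array([[np.cos(t),np.sin(t),0],[np.sin(t),-np.cos(t),0],[0,0,-1]])
    print('t',round(s['time'],2),'pos',np.round(s['tool_pos'],4),'th',np.degrees(np.arctan2(M[1,0],M[0,0])).round(2),'w',round(float(s['gripper_width']),3),'gf',round(float(s['gripper_force']),1),'F',np.round(s['ft_force'],1),'T',np.round(s['wrist_torque'],2))
    print('shift in goal axes',(G.T@(np.array([x,y,z])-s['tool_pos'])).round(4),'rotvec',R.from_matrix(M.T@G).as_rotvec(degrees=True).round(2))
if __name__=='__main__': d(*map(float,sys.argv[1:]))
E
python3 -m jog '[1,0,0,0,0,0,3.2, 1,0.035,-0.0115,0,0,0,0, 1,0.035,-0.0115,0,0,0,0, 1,0.035,-0.0115,0,0,0,0, 1,0.035,-0.0115,0,0,0,0]'
python3 -m jog '[1,0.035,-0.0115,0,0,0,0, 1,0.035,-0.0115,0,0,0,0, 1,0.035,-0.0115,0,0,0,0, 1,0.035,-0.0115,0,0,0,0, 1,0.035,-0.0115,0,0,0,0]'
python3 d.py .517 -.316 .1 12.8
```

```text
time: 0.67
tool_pos: [0.2793, -0.4516, 0.2313]
tool_rot: [-0.0, 0.994, 0.111, -0.0]
ft_force: [-0.5, 0.1, 1.2]
gripper_width: 1.0
gripper_force: 0.0
time: 1.08
tool_pos: [0.4374, -0.3564, 0.2313]
tool_rot: [-0.0, 0.994, 0.112, -0.0]
ft_force: [-0.2, -0.7, -0.2]
gripper_width: 0.998
gripper_force: 0.0
t 1.08 pos [ 0.4374 -0.3564  0.2313] th 12.84 w 0.998 gf 0.0 F [-0.2 -0.7 -0.2] T [-0.01  0.02 -0.02]
shift in goal axes [ 0.0865 -0.0218  0.1313] rotvec [-0.    0.    0.04]
```

```bash
python3 -m jog '[1,0.03,-0.0075,0,0,0,0, 1,0.03,-0.0075,0,0,0,0, 1,0.0265,-0.0065,0,0,0,0, 1,0,0,0.04,0,0,0, 1,0,0,0.04,0,0,0]' >/dev/null
python3 -m jog '[1,0,0,0.04,0,0,0, 1,0,0,0,0,0,0]' >/dev/null
python3 d.py .517 -.316 .016 12.8
python3 - <<'E'
from h import *
c=cam('scene'); save('s1.png',c['color'][90:200,170:330],4)
E
```

```text
t 1.67 pos [ 0.5123 -0.315   0.1041] th 12.85 w 0.996 gf 0.0 F [-0.9  0.2 -1. ] T [ 0.01 -0.03 -0.  ]
shift in goal axes [0.0043 0.002  0.0881] rotvec [-0.51  0.45  0.05]
```

View pics/s1.png

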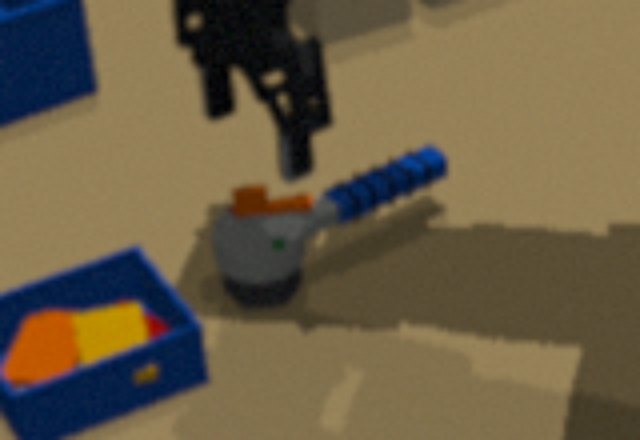

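The fingers straddle the head at crop (215,100) and (295,160), above the disc at (258,245). I'll correct the offset, descend and grip.

```bash
python3 -m jog '[1,0.004,0.002,0,-0.5,0.45,0, 1,0,0,0.03,0,0,0, 1,0,0,0.03,0,0,0, 1,0,0,0.028,0,0,0, 1,0,0,0,0,0,0]' >/dev/null
python3 d.py .517 -.316 .016 12.8
python3 -m jog '[0.3,0,0,0,0,0,0, 0.2,0,0,0,0,0,0, 0.1,0,0,0,0,0,0, 0,0,0,0,0,0,0, 0,0,0,0,0,0,0]' 60 >/dev/null
python3 d.py .517 -.316 .016 12.8
```

```text
t 2.13 pos [ 0.5203 -0.3189  0.0217] th 12.82 w 0.997 gf 0.0 F [-0.5  0.6 -0.5] T [ 0.04  0.04 -0.03]
shift in goal axes [-0.0026 -0.0035  0.0057] rotvec [ 0.4  -0.37  0.02]
t 2.55 pos [ 0.5222 -0.3198  0.0271] th 12.83 w 0.729 gf 64.2 F [-1.1  4.5  5.8] T [ 0.84  0.33 -0.01]
shift in goal axes [-0.0043 -0.0049  0.0111] rotvec [ 0.65 -0.62  0.02]
```

```bash
python3 -m jog '[1,0,0,0,0,0,0, 1,0,0,0,0,0,0, 1,0,0,0,0,0,0, 1,0,0,0,0,0,0]' 60 >/dev/null
python3 d.py .5175 -.3165 .015 12.8
python3 -m jog '[1,-0.003,-0.004,0.012,0.5,-0.45,0, 1,0,0,0,0,0,0, 1,0,0,0,0,0,0, 1,0,0,0,0,0,0]' 60 >/dev/null
python3 d.py .5175 -.3165 .015 12.8
```

```text
t 2.88 pos [ 0.5213 -0.3197  0.0243] th 12.83 w 1.002 gf 0.0 F [ 0.3 -0.8 -0.6] T [-0.06 -0.03 -0.07]
shift in goal axes [-0.003  -0.0039  0.0093] rotvec [ 0.57 -0.51  0.03]
t 3.22 pos [ 0.517  -0.316   0.0108] th 12.83 w 0.997 gf 0.0 F [0.2 0.  0.2] T [-0.05 -0.01  0.07]
shift in goal axes [ 0.0004  0.0006 -0.0042] rotvec [-0.03  0.03  0.03]
```

```bash
python3 -m jog '[0.3,0,0,-0.003,0,0,0, 0.2,0,0,0,0,0,0, 0,0,0,0,0,0,0, 0,0,0,0,0,0,0, 0,0,0,0,0,0,0]' 80 >/dev/null
python3 d.py .5175 -.3165 .015 12.8
python3 -m jog '[0,0,0,-0.03,0,0,0, 0,0,0,-0.04,0,0,0, 0,0,0,-0.04,0,0,0, 0,0,0,0,0,0,0, 0,0,0,0,0,0,0]' 80 >/dev/null
python3 d.py .601 -.042 .12 9
python3 - <<'E'
from h import *
c=cam('scene'); save('s2.png',c['color'][60:190,170:330],4)
c=cam('top'); save('t2.png',c['color'][100:300,340:540],3)
E
```

```text
t 3.63 pos [ 0.5181 -0.3172  0.0159] th 12.83 w 0.728 gf 84.9 F [-1.  -2.9  9.9] T [-0.31  0.17 -0.01]
shift in goal axes [-0.0005 -0.0008  0.0009] rotvec [ 0.16 -0.12  0.03]
t 4.05 pos [ 0.5177 -0.3164  0.1258] th 12.83 w 0.727 gf 93.1 F [-0.6 -0.4 -7.3] T [ 0.   -0.04  0.02]
shift in goal axes [ 0.1252 -0.258   0.0058] rotvec [ 0.13 -0.13  3.83]
```

View pics/s2.png

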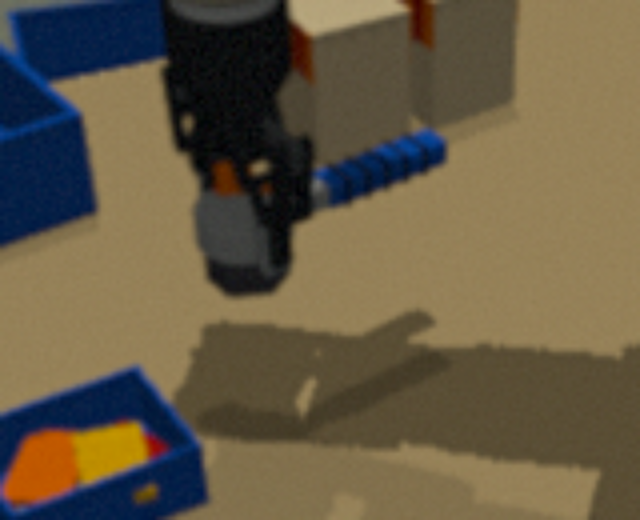

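The ratchet is held level and lifted. Now to carry it to the bolt.

```bash
python3 -m jog '[0,0,0,0,0,0,3.8, 0,0.0155,-0.032,0,0,0,0, 0,0.0155,-0.032,0,0,0,0, 0,0.0155,-0.032,0,0,0,0, 0,0.0155,-0.032,0,0,0,0]' >/dev/null
python3 -m jog '[0,0.0155,-0.032,0,0,0,0, 0,0.0155,-0.032,0,0,0,0, 0,0.0155,-0.032,0,0,0,0, 0,0.0155,-0.032,0,0,0,0, 0,0,0,0,0,0,0]' >/dev/null
python3 -m jog '[0,0,0,0,0,0,0, 0,0,0,0,0,0,0]' >/dev/null
python3 d.py .601 -.042 .12 9
cat > grip.py <<'E'
from h import *
def grip(zt,z2=None):
    c=cam('top'); hsv=cv2.cvtColor(c['color'],cv2.COLOR_RGB2HSV)
    k=cv2.inRange(hsv,(100,120,60),(130,255,255)); k[:,:215]=0;k[:,355:]=0;k[:170]=0;k[330:]=0
    n,l,st,_=cv2.connectedComponentsWithStats(k); k=cv2.morphologyEx(k,cv2.MORPH_CLOSE,np.ones((7,7)))
    uv=np.argwhere(k>0)[:,::-1]; w=onplane(c,uv,zt); ct=w.mean(0); e=np.linalg.svd(w-ct,full_matrices=False)[2][0]; e*=np.sign(e[0])
    t=(w-ct)@e; far=ct+e*t.min(); 
    print('grip n',len(uv),'ct',ct.round(4),'yaw',np.degrees(np.arctan2(e[1],e[0])).round(2),'len',np.ptp(t).round(4),'axis from far end+160',(far+e*.160)[:2].round(4),'depth z',np.median(cloud(c)[k>0][:,2]).round(4))
    return c
E
python3 - <<'E'
from grip import *
c=grip(.161); save('t3.png',c['color'][90:290,200:400],3)
E
```

```text
t 5.15 pos [ 0.5983 -0.0438  0.1224] th 9.06 w 0.73 gf 92.6 F [-0.1 -1.5 -5.6] T [-0.03 -0.05  0.02]
shift in goal axes [ 0.0029 -0.0014  0.0024] rotvec [-0.04  0.19  0.06]
grip n 4 ct [ 0.2795 -0.1481  0.161 ] yaw -0.83 len 0.0059 axis from far end+160 [ 0.4366 -0.1504] depth z 0.6061
```

View pics/t3.png

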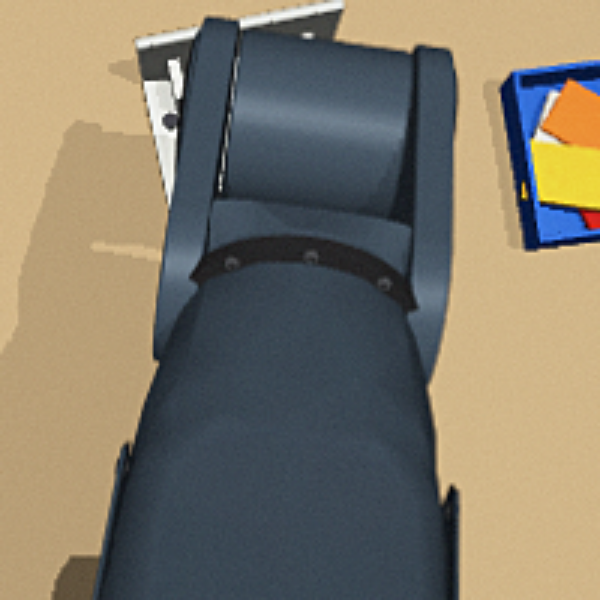

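The arm hides the ratchet in the top view, so I'll use the scene camera.

```bash
cat > sg.py <<'E'
from h import *
import sys
def sg(foot):
    c=cam('scene'); hsv=cv2.cvtColor(c['color'],cv2.COLOR_RGB2HSV)
    k=cv2.inRange(hsv,(100,120,60),(130,255,255)); k[:120]=0;k[245:]=0;k[:,:225]=0;k[:,340:]=0
    uv=np.argwhere(k>0)[:,::-1]; w=onplane(c,uv,foot+.045); ct=np.array(onplane(c,[uv.mean(0)],foot+.045)[0]); e=np.linalg.svd(w-ct,full_matrices=False)[2][0]; e*=np.sign(e[0])
    print('n',len(uv),'px',uv.mean(0).round(1),'grip ct',ct.round(4),'yaw',np.degrees(np.arctan2(e[1],e[0])).round(1),'axis',(ct+e*.11)[:2].round(4),'z',np.median(cloud(c)[k>0][:,2]).round(4))
    return c
if __name__=='__main__':
    c=sg(float(sys.argv[1])); 
    if len(sys.argv)>2: save(sys.argv[2],c['color'][120:300,150:350],4)
E
python3 sg.py .1065 s3.png
```

```text
n 331 px [282.9 170.5] grip ct [ 0.4914 -0.0595  0.1515] yaw 11.6 axis [ 0.5992 -0.0374] z 0.1554
```

View pics/s3.png

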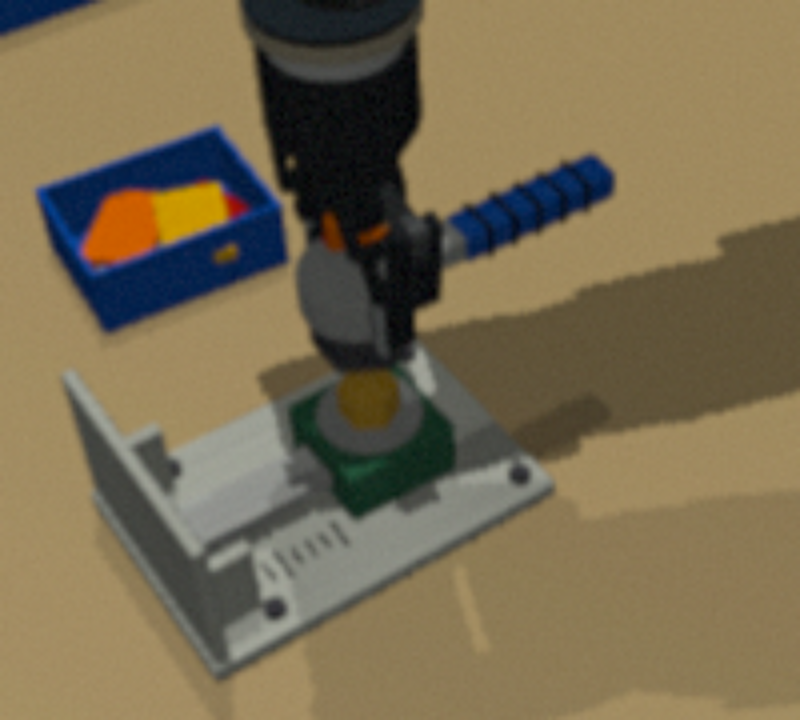

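```bash
python3 -m jog '[0,0.0025,-0.0012,0.005,0,0,0, 0,0,0,0.014,0,0,0, 0,0,0,0.012,0,0,0, 0,0,0,0,0,0,0, 0,0,0,0,0,0,0]' >/dev/null
python3 d.py .601 -.0422 .069 9
python3 -m jog '[0,0,0,0.002,0,0,0, 0,0,0,0.002,0,0,0, 0,0,0,0.002,0,0,0, 0,0,0,0,0,0,0]' >/dev/null
python3 d.py .601 -.0422 .069 9
```

```text
t 5.67 pos [ 0.6011 -0.0425  0.0923] th 9.0 w 0.727 gf 92.4 F [-0.   0.2 -6.4] T [ 0.02 -0.05 -0.02]
shift in goal axes [-0.0001 -0.0003  0.0233] rotvec [-0.04  0.11 -0.  ]
t 6.0 pos [ 0.6016 -0.0422  0.0871] th 9.03 w 0.733 gf 92.4 F [-0.6  0.  -6.7] T [ 0.04 -0.02  0.  ]
shift in goal axes [-0.0006 -0.0001  0.0181] rotvec [-0.    0.    0.03]
```

```bash
python3 -m jog '[0,0,0,0.002,0,0,0, 0,0,0,0.002,0,0,0, 0,0,0,0,0,0,0]' >/dev/null
python3 d.py .601 -.0422 .069 9
python3 -m jog '[0,0,0,0.002,0,0,0, 0,0,0,0.002,0,0,0, 0,0,0,0,0,0,0]' >/dev/null
python3 d.py .601 -.0422 .069 9
```

```text
t 6.25 pos [ 0.6026 -0.0421  0.0854] th 9.03 w 0.729 gf 95.4 F [-5.3  2.7 12.7] T [0.52 1.25 0.03]
shift in goal axes [-0.0016 -0.0001  0.0164] rotvec [ 0.02 -0.13  0.03]
t 6.5 pos [ 0.6044 -0.0419  0.0839] th 9.02 w 0.729 gf 98.1 F [-6.6  3.7 33.1] T [1.16 1.6  0.01]
shift in goal axes [-0.0033 -0.0003  0.0149] rotvec [ 0.06 -0.39  0.02]
```

```bash
python3 -m jog '[0,0,0,-0.006,0,0,0, 0,-0.0025,-0.0015,0,0,0,0, 0,0,0,0,0,0,0]' >/dev/null
python3 d.py .601 -.0422 .069 9
python3 -m jog '[0,0,0,0.004,0,0,0, 0,0,0,0.002,0,0,0, 0,0,0,0.002,0,0,0, 0,0,0,0,0,0,0, 0,0,0,0,0,0,0]' >/dev/null
python3 d.py .601 -.0422 .069 9
```

```text
t 6.75 pos [ 0.5992 -0.0411  0.0857] th 9.04 w 0.728 gf 94.4 F [-0.5 -0.6  5.2] T [ 0.11 -0.05 -0.  ]
shift in goal axes [0.0016 0.0014 0.0167] rotvec [ 0.03 -0.08  0.04]
t 7.17 pos [ 0.5997 -0.041   0.0766] th 9.02 w 0.727 gf 94.2 F [ 6.5  1.  -7.2] T [ 0.17 -1.23  0.  ]
shift in goal axes [0.0011 0.0014 0.0076] rotvec [ 0.01 -0.09  0.02]
```

It has slid onto the hex. I'll continue down to the flange.

```bash
python3 -m jog '[0,0.001,0,0.002,0,0,0, 0,0,0,0.002,0,0,0, 0,0,0,0.002,0,0,0, 0,0,0,0,0,0,0]' >/dev/null
python3 d.py .601 -.0422 .069 9
python3 -m jog '[0,0,0,0.002,0,0,0, 0,0,0,0.001,0,0,0, 0,0,0,0,0,0,0]' >/dev/null
python3 d.py .601 -.0422 .069 9
```

```text
t 7.5 pos [ 0.5998 -0.0409  0.0705] th 9.03 w 0.73 gf 94.0 F [ 5.1  1.  -9.4] T [ 0.15 -0.97  0.03]
shift in goal axes [0.0009 0.0015 0.0015] rotvec [-0.01  0.02  0.03]
t 7.75 pos [ 0.6    -0.0409  0.0699] th 9.04 w 0.731 gf 96.2 F [-5.3  2.5 14.1] T [0.27 0.59 0.01]
shift in goal axes [0.0008 0.0014 0.0009] rotvec [ 0.01 -0.01  0.04]
```

It bottomed at z = 0.070, the expected flange height. I'll release, rise and measure.

```bash
python3 -m jog '[0.3,0,0,-0.002,0,0,0, 0.6,0,0,0,0,0,0, 1,0,0,0,0,0,0, 1,0,0,0,0,0,0, 1,0,0,0,0,0,0]' >/dev/null
python3 d.py .6 -.041 .16 9
python3 -m jog '[1,0,0,-0.02,0,0,0, 1,0,0,-0.035,0,0,0, 1,0,0,-0.035,0,0,0, -1,0,0,0,0,0,0, -1,0,0,0,0,0,0]' >/dev/null
python3 d.py .6 -.041 .16 9
python3 - <<'E'
from sg import *
c=sg(.053); P=cloud(c); hsv=cv2.cvtColor(c['color'],cv2.COLOR_RGB2HSV)
k=cv2.inRange(hsv,(3,150,100),(16,255,255))>0; k[:170]=0;k[240:]=0;k[:,:215]=0;k[:,285:]=0
uv=np.argwhere(k)[:,::-1]; print('lever',len(uv),uv.mean(0),onplane(c,[uv.mean(0)],.113))
save('s4.png',c['color'][120:260,180:340],5)
E
```

```text
t 8.17 pos [ 0.5997 -0.041   0.0701] th 9.03 w 1.002 gf 0.0 F [-0.7  0.5  0.5] T [0.04 0.02 0.04]
shift in goal axes [ 0.0002  0.0001 -0.0899] rotvec [-0.01  0.03  0.03]
t 8.58 pos [ 0.6008 -0.0411  0.162 ] th 9.03 w 0.747 gf 0.0 F [ 0.6  0.2 -0.4] T [-0.02  0.01  0.05]
shift in goal axes [-0.0008 -0.0002  0.002 ] rotvec [ 0.06 -0.19  0.03]
n 316 px [283.4 190.1] grip ct [ 0.4921 -0.0545  0.098 ] yaw 10.4 axis [ 0.6003 -0.0346] z 0.1022
lever 99 [247.16161616 196.57575758] [[ 0.57937125 -0.05442058  0.113     ]]
```

View pics/s4.png

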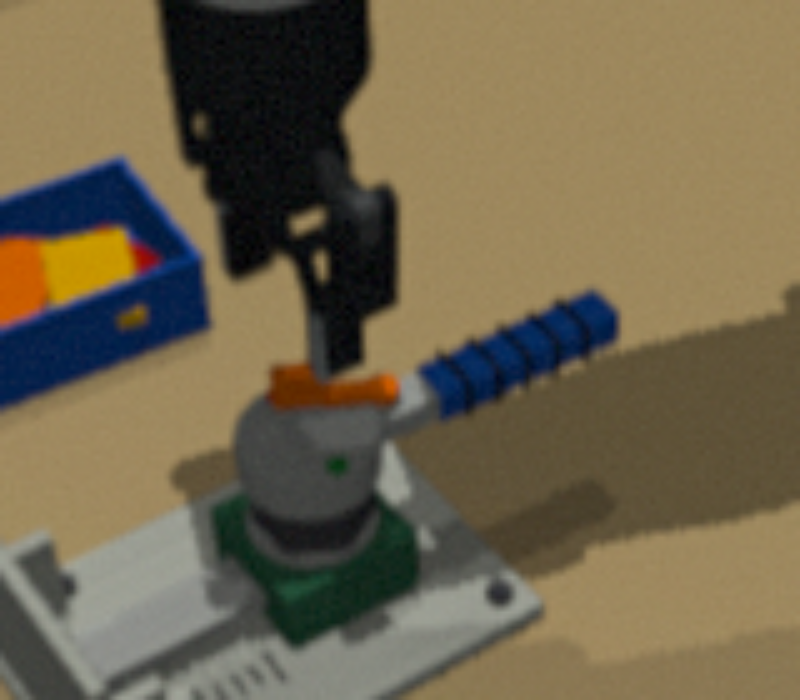

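The ratchet sits upright and flat on the flange, socket at crop (310,530), with the lever still on the far (red) side at (300,385). Next I'll bring the shut fingers to the red side of the tab.

```bash
python3 -m jog '[-1,0.004,0.028,0,0,0,0, -1,0,0.028,0,0,0,0, -1,0,0,0,0,0,0, -1,0,0,0.025,0,0,0, -1,0,0,0.025,0,0,0]' >/dev/null
python3 -m jog '[-1,0,0,0,0,0,0, -1,0,0,0,0,0,0, -1,0,0,0,0,0,0]' >/dev/null
python3 d.py .605 -.041 .112 9
python3 -m jog '[-1,0,-0.01,0,0,0,0, -1,0,-0.01,0,0,0,0, -1,0,-0.01,0,0,0,0, -1,0,-0.005,0,0,0,0, -1,0,0,0,0,0,0]' >/dev/null
python3 d.py .605 -.041 .112 9
```

```text
t 9.3 pos [ 0.6129 -0.0954  0.1108] th 9.04 w -0.003 gf 0.0 F [ 1.  -1.5 -0.1] T [-0.01  0.01 -0.03]
shift in goal axes [ 0.0007 -0.055  -0.0012] rotvec [ 0.   -0.    0.04]
t 9.72 pos [ 0.6072 -0.0595  0.1107] th 9.12 w -0.001 gf 0.0 F [0.2 0.4 0. ] T [ 0.05  0.05 -0.04]
shift in goal axes [ 0.0007 -0.0186 -0.0013] rotvec [ 0.   -0.03  0.12]
```

```bash
cat > lv.py <<'E'
from sg import *
c=sg(.053); hsv=cv2.cvtColor(c['color'],cv2.COLOR_RGB2HSV)
k=cv2.inRange(hsv,(3,150,100),(16,255,255)); k[:170]=0;k[245:]=0;k[:,:205]=0;k[:,295:]=0
uv=np.argwhere(k>0)[:,::-1]; w=onplane(c,uv,.113); ct=w.mean(0); e=np.linalg.svd(w-ct,full_matrices=False)[2][0]; e*=np.sign(e[0])
print('lever n',len(uv),uv.mean(0).round(1),ct.round(4),np.degrees(np.arctan2(e[1],e[0])).round(1))
E
python3 -m jog '[-1,0,-0.007,0,0,0,0, -1,0,-0.006,0,0,0,0, -1,0,0,0,0,0,0]' >/dev/null
python3 d.py .605 -.041 .112 9
python3 lv.py
python3 -m jog '[-1,0,-0.004,0,0,0,0, -1,0,-0.004,0,0,0,0, -1,0,0,0,0,0,0]' >/dev/null
python3 d.py .605 -.041 .112 9
python3 lv.py
```

```text
t 9.97 pos [ 0.605  -0.0473  0.1103] th 9.06 w 0.001 gf 0.8 F [ 1.  -1.6  1.4] T [-0.12 -0.16  0.02]
shift in goal axes [ 0.0009 -0.0062 -0.0017] rotvec [-0.   -0.    0.06]
n 318 px [284.1 191.1] grip ct [ 0.4922 -0.0509  0.098 ] yaw 8.6 axis [ 0.6009 -0.0345] z 0.1017
lever n 70 [248.7 197.3] [ 0.5775 -0.0515  0.113 ] -63.7
t 10.27 pos [ 0.6035 -0.0399  0.11  ] th 9.05 w 0.0 gf 0.8 F [-0.8 -2.4 -0.6] T [-0.33  0.03  0.  ]
shift in goal axes [ 0.0013  0.0013 -0.002 ] rotvec [-0.01  0.05  0.05]
n 324 px [284.2 190.9] grip ct [ 0.4917 -0.0513  0.098 ] yaw 9.1 axis [ 0.6003 -0.0339] z 0.1023
lever n 74 [249.1 197.6] [ 0.5771 -0.0504  0.113 ] -65.4
```

```bash
python3 -m jog '[-1,0,-0.004,0,0,0,0, -1,0,-0.003,0,0,0,0, -1,0,0,0,0,0,0]' >/dev/null
python3 d.py .605 -.041 .112 9
python3 lv.py
python3 -m jog '[-1,0,-0.003,0,0,0,0, -1,0,-0.003,0,0,0,0, -1,0,0,0,0,0,0]' >/dev/null
python3 d.py .605 -.041 .112 9
python3 lv.py
```

```text
t 10.57 pos [ 0.6034 -0.034   0.1105] th 9.05 w 0.0 gf 4.1 F [ 3.1 -9.5 -0.1] T [-1.32 -0.41  0.02]
shift in goal axes [ 0.0005  0.0072 -0.0015] rotvec [ 0.11 -0.08  0.05]
n 327 px [284.3 190.8] grip ct [ 0.4913 -0.0514  0.098 ] yaw 9.3 axis [ 0.5999 -0.0338] z 0.1044
lever n 82 [250.5 199.3] [ 0.5762 -0.0443  0.113 ] -66.9
t 10.87 pos [ 0.6027 -0.0293  0.1105] th 9.05 w -0.001 gf 7.4 F [  3.5 -16.2  -2.3] T [-2.63 -0.57  0.07]
shift in goal axes [ 0.0005  0.0119 -0.0015] rotvec [ 0.22 -0.09  0.05]
n 334 px [285.3 192. ] grip ct [ 0.4909 -0.047   0.098 ] yaw 7.9 axis [ 0.5999 -0.0319] z 0.1042
lever n 93 [251.5 200.6] [ 0.5758 -0.0396  0.113 ] -68.1
```

It has reached a firm stop. I'll back off, rise and swing aside so the top camera can see the lever.

```bash
python3 -m jog '[-1,0,0.02,0,0,0,0, -1,0,0.025,-0.01,0,0,0, -1,0,0.03,-0.035,0,0,0, -1,-0.02,0.04,-0.01,0,0,0, -1,-0.02,0.04,0,0,0,0]' >/dev/null
python3 -m jog '[-1,-0.02,0.035,0,0,0,0, -1,0,0.035,0,0,0,0, 0,0,0,0,0,0,0, 0,0,0,0,0,0,0]' >/dev/null
python3 d.py .605 -.041 .112 9
python3 - <<'E'
from h import *
c=cam('top'); hsv=cv2.cvtColor(c['color'],cv2.COLOR_RGB2HSV); P=cloud(c)
def M(lo,hi,b):
    k=cv2.inRange(hsv,lo,hi); z=np.zeros_like(k); z[b[2]:b[3],b[0]:b[1]]=k[b[2]:b[3],b[0]:b[1]]; return np.argwhere(z>0)[:,::-1]
def ax(uv,z):
    w=onplane(c,uv,z); ct=w.mean(0); e=np.linalg.svd(w-ct,full_matrices=False)[2][0]; e*=np.sign(e[0]); return len(uv),ct.round(4),np.degrees(np.arctan2(e[1],e[0])).round(1),e
g=ax(M((100,120,60),(130,255,255),(270,330,170,270)),.103); print('grip',g,'axis',g[1]+.11*g[3])
print('lever',ax(M((3,150,120),(16,255,255),(265,330,140,215)),.11)[:3])
print('red',M((170,120,80),(180,255,255),(265,330,140,215)).mean(0))
save('t5.png',c['color'][120:270,240:350],4)
E
```

```text
t 11.67 pos [ 0.5793 -0.2506  0.1607] th 8.88 w 0.276 gf 0.0 F [-0.3  1.   0.5] T [-0.   -0.01  0.01]
shift in goal axes [ 0.0582 -0.203   0.0487] rotvec [-0.03  0.   -0.12]
grip (478, array([ 0.4912, -0.0553,  0.103 ]), np.float64(6.7), array([9.93201376e-01, 1.16408874e-01, 2.14724231e-28])) axis [ 0.60045215 -0.04249502  0.103     ]
lever (46, array([ 0.5813, -0.0348,  0.11  ]), np.float64(33.9))
red [nan nan]<stdin>:9: RuntimeWarning: Mean of empty slice.
  ret = um.true_divide(
```

View pics/t5.png

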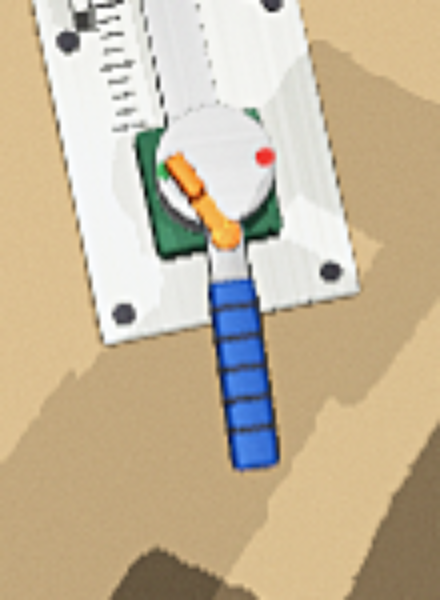

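The lever lies at the green dot (crop (180,170)), about 27° from the ratchet's line, and the red dot at (265,157) is exposed. The ratchet is at yaw 6.7° with its axis at (0.6005, -0.0425). Next I'll go to the handle.

```bash
cat > c.py <<'E'
import numpy as np; from scipy.spatial.transform import Rotation as R; from station import manip
s=manip.read_state(); q=s['tool_rot']; M=R.from_quat([q[1],q[2],q[3],q[0]]).as_matrix(); th=np.arctan2(M[1,0],M[0,0])
o=np.array([.6005,-.0425,0]); p=np.array(s['tool_pos'])
print('t',round(s['time'],2),'pos',p.round(4),'th',np.degrees(th).round(1),'handle dir',np.degrees(np.arctan2(*(o-p)[[1,0]])).round(1),'fix xy in tool',(M.T@(o-.12*np.array([np.cos(th),np.sin(th),0])-p))[:2].round(4),'tilt',(M[:2,2]*57.3).round(2),'j6',np.round(s['joint_pos'][5],2),'F',np.round(M.T@s['ft_force'],1),'Tz',round(float(s['wrist_torque'][2]),2),'w',round(float(s['gripper_width']),3),round(float(s['gripper_force']),1))
E
python3 d.py .4813 -.0565 .12 6.7
python3 -m jog '[0.3,-0.015,-0.034,0,0,0,2.2, 0.3,-0.015,-0.034,0,0,0,0, 0.3,-0.015,-0.034,0,0,0,0, 0.3,-0.015,-0.034,0,0,0,0, 0.3,-0.015,-0.034,0,0,0,0]' >/dev/null
python3 -m jog '[0.3,0,-0.034,0,0,0,0, 0.3,0,0,0,0,0,0, 0.3,0,0,0,0,0,0, 0.3,0,0,0,0,0,0]' >/dev/null
python3 d.py .4813 -.0565 .078 6.7
```

```text
t 11.72 pos [ 0.5794 -0.2493  0.1606] th 8.96 w 0.361 gf 0.0 F [-1.1 -0.2  0.1] T [-0.03 -0.04 -0.03]
shift in goal axes [-0.0749 -0.203   0.0406] rotvec [-0.05  0.02  2.26]
t 12.47 pos [ 0.4799 -0.056   0.1612] th 6.93 w 0.655 gf 0.0 F [-0.3 -0.6  0.1] T [-0.02  0.05 -0.  ]
shift in goal axes [0.0013 0.0007 0.0832] rotvec [ 0.01 -0.03  0.23]
```

```bash
python3 -m jog '[0.3,0.001,0.0007,0.03,0,0,0.2, 0.3,0,0,0.03,0,0,0, 0.3,0,0,0.023,0,0,0, 0.3,0,0,0,0,0,0, 0.3,0,0,0,0,0,0]' 40 >/dev/null
python3 c.py
python3 -m jog '[-0.3,0,0,0,0,0,0, -0.6,0,0,0,0,0,0, -0.6,0,0,0,0,0,0, -0.6,0,0,0,0,0,0]' 40 >/dev/null
python3 c.py
python3 -m jog '[-0.6,0.0007,-0.0125,0,0,0,6, -0.6,0.0007,-0.0125,0,0,0,6, -0.6,0,0,0,0,0,0]' 40 >/dev/null
python3 c.py; python3 sg.py .053
```

```text
t 12.88 pos [ 0.4805 -0.0576  0.0776] th 6.6 handle dir 7.2 fix xy in tool [ 0.0011 -0.0012] tilt [-0.12  0.03] j6 1.24 F [ 0.9  1.5 -0.8] Tz 0.01 w 0.65 0.0
t 13.22 pos [ 0.4814 -0.0573  0.079 ] th 6.6 handle dir 7.1 fix xy in tool [-0.0002 -0.0009] tilt [ 0.12 -0.02] j6 1.24 F [ 0.  -1.5 -2. ] Tz 0.18 w 0.27 43.6
t 13.47 pos [ 0.4808 -0.0309  0.0787] th -5.7 handle dir -5.5 fix xy in tool [ 0.0002 -0.0003] tilt [ 0.05 -0.  ] j6 1.51 F [-3.5  3.1 -5.6] Tz -0.21 w 0.274 43.6
n 187 px [280.8 199.6] grip ct [ 0.5106 -0.0289  0.098 ] yaw -9.9 axis [ 0.619  -0.0478] z 0.1012
```

```bash
python3 -m jog '[-0.6,0.0007,-0.0125,0,0,0,6, -0.6,0.0007,-0.0125,0,0,0,6, -0.6,0.0007,-0.0125,0,0,0,6, -0.6,0.0007,-0.0125,0,0,0,6, -0.6,0,0,0,0,0,0]' >/dev/null
python3 c.py
python3 -m jog '[-0.6,0.0007,-0.0125,0,0,0,6, -0.6,0.0007,-0.0125,0,0,0,6, -0.6,0.0007,-0.0125,0,0,0,6, -0.6,0,0,0,0,0,0]' >/dev/null
python3 c.py
```

```text
t 13.93 pos [0.4952 0.0173 0.0784] th -29.5 handle dir -29.6 fix xy in tool [0.0013 0.0001] tilt [-0.1   0.07] j6 2.03 F [-10.7  -1.4  -8.6] Tz 0.2 w 0.273 44.5
t 14.27 pos [0.5186 0.0471 0.0785] th -47.6 handle dir -47.6 fix xy in tool [0.0016 0.0001] tilt [-0.12  0.14] j6 2.4 F [-16.7  -2.  -10.8] Tz 0.17 w 0.268 44.5
```

```bash
python3 -m jog '[-0.6,-0.001,0,0,0,0,0, -0.6,0.0006,0.0125,0,0,0,-6, -0.6,0.0006,0.0125,0,0,0,-6, -0.6,0.0006,0.0125,0,0,0,-6, -0.6,0.0006,0.0125,0,0,0,-6]' >/dev/null
python3 c.py
python3 -m jog '[-0.6,0.0006,0.0125,0,0,0,-6, -0.6,0.0006,0.0125,0,0,0,-6, -0.6,0.0006,0.0125,0,0,0,-6, -0.6,0.0006,0.0125,0,0,0,-6, -0.6,0.0006,0.0125,0,0,0,-6]' >/dev/null
python3 c.py
```

```text
t 14.68 pos [0.4889 0.0049 0.0786] th -22.9 handle dir -23.0 fix xy in tool [0.0012 0.0003] tilt [0.03 0.04] j6 1.88 F [-2.9 -7.1 -2.5] Tz 0.25 w 0.273 43.6
t 15.1 pos [ 0.4808 -0.0568  0.0786] th 7.0 handle dir 6.8 fix xy in tool [0.0003 0.0004] tilt [0.16 0.02] j6 1.23 F [ 7.8 -6.9  1.8] Tz 0.02 w 0.271 42.8
```

```bash
python3 -m jog '[-0.6,0.0006,0.0125,0,0,0,-6, -0.6,0.0006,0.0125,0,0,0,-6, -0.6,0.0006,0.0125,0,0,0,-6, -0.6,0.0006,0.0125,0,0,0,-6, -0.6,0.0006,0.0125,0,0,0,-6]' >/dev/null
python3 c.py
python3 -m jog '[-0.6,0.0006,0.0125,0,0,0,-6, -0.6,0.0006,0.0125,0,0,0,-6, -0.6,0.0006,0.0125,0,0,0,-6, -0.6,0.0006,0.0125,0,0,0,-6, -0.6,0.0006,0.0125,0,0,0,-6]' >/dev/null
python3 c.py
```

```text
t 15.52 pos [ 0.5042 -0.1142  0.0786] th 37.0 handle dir 36.7 fix xy in tool [-0.0002  0.0005] tilt [0.21 0.05] j6 0.61 F [17.  -5.1  4.9] Tz -0.11 w 0.273 42.2
t 15.93 pos [ 0.5521 -0.1523  0.0783] th 66.9 handle dir 66.2 fix xy in tool [-0.0003  0.0014] tilt [0.11 0.11] j6 0.05 F [14.2  0.8  2.3] Tz -0.74 w 0.272 42.9
```

```bash
python3 -m jog '[-0.6,0.0016,0.0130,0,0,0,-6, -0.6,0.0006,0.0130,0,0,0,-6, -0.6,0.0006,0.0125,0,0,0,-6, -0.6,0,0,0,0,0,0]' >/dev/null
python3 c.py
for i in 1 ; do python3 -m jog '[-0.6,0.0006,-0.0125,0,0,0,6, -0.6,0.0006,-0.0125,0,0,0,6, -0.6,0.0006,-0.0125,0,0,0,6, -0.6,0.0006,-0.0125,0,0,0,6, -0.6,0.0006,-0.0125,0,0,0,6]' >/dev/null; done
python3 c.py
python3 -m jog '[-0.6,0.0006,-0.0125,0,0,0,6, -0.6,0.0006,-0.0125,0,0,0,6, -0.6,0.0006,-0.0125,0,0,0,6, -0.6,0.0006,-0.0125,0,0,0,6, -0.6,0.0006,-0.0125,0,0,0,6]' >/dev/null
python3 c.py
python3 -m jog '[-0.6,0.0006,-0.0125,0,0,0,6, -0.6,0.0006,-0.0125,0,0,0,6, -0.6,0.0006,-0.0125,0,0,0,6, -0.6,0,0,0,0,0,0]' >/dev/null
python3 c.py
```

```text
t 16.27 pos [ 0.5899 -0.1617  0.0783] th 85.1 handle dir 84.9 fix xy in tool [-0.0004  0.0002] tilt [0.06 0.03] j6 -0.26 F [ 1.  -1.3 -2. ] Tz -0.29 w 0.272 43.2
t 16.68 pos [ 0.5303 -0.1399  0.0786] th 54.3 handle dir 54.2 fix xy in tool [-0.0001  0.0002] tilt [0.12 0.02] j6 0.28 F [15.3  1.2  1.2] Tz 0.38 w 0.273 42.8
t 17.1 pos [ 0.4909 -0.0919  0.0786] th 24.4 handle dir 24.3 fix xy in tool [0.     0.0002] tilt [0.14 0.02] j6 0.86 F [11.5 -5.3  1.5] Tz 0.66 w 0.278 43.0
t 17.43 pos [ 0.4806 -0.055   0.0786] th 6.4 handle dir 6.0 fix xy in tool [0.0003 0.0009] tilt [0.12 0.02] j6 1.25 F [ 2.5 -4.9 -0.6] Tz 0.44 w 0.273 43.1
```

```bash
python3 -m jog '[-0.6,0.0006,0.0125,0,0,0,-6, -0.6,0.0006,0.0125,0,0,0,-6, -0.6,0.0006,0.0125,0,0,0,-6, -0.6,0.0006,0.0125,0,0,0,-6, -0.6,0.0006,0.0125,0,0,0,-6]' >/dev/null
python3 c.py
python3 -m jog '[-0.6,0.0006,0.0125,0,0,0,-6, -0.6,0.0006,0.0125,0,0,0,-6, -0.6,0.0006,0.0125,0,0,0,-6, -0.6,0.0006,0.0125,0,0,0,-6, -0.6,0.0006,0.0125,0,0,0,-6]' >/dev/null
python3 c.py
python3 -m jog '[-0.6,0.0006,0.0125,0,0,0,-6, -0.6,0.0006,0.0125,0,0,0,-6, -0.6,0.0006,0.0125,0,0,0,-6, -0.6,0,0,0,0,0,0]' >/dev/null
python3 c.py; python3 sg.py .053
```

```text
t 17.85 pos [ 0.504  -0.1147  0.0786] th 36.9 handle dir 36.8 fix xy in tool [0.0003 0.0002] tilt [0.17 0.02] j6 0.61 F [14.5 -5.2  3.2] Tz 0.15 w 0.274 42.6
t 18.27 pos [ 0.5522 -0.1523  0.0782] th 66.9 handle dir 66.2 fix xy in tool [-0.0002  0.0012] tilt [0.09 0.12] j6 0.05 F [16.3  0.   1.6] Tz -0.66 w 0.274 42.8
t 18.6 pos [ 0.5892 -0.1618  0.0782] th 85.0 handle dir 84.6 fix xy in tool [-0.0003  0.0006] tilt [0.1 0.1] j6 -0.26 F [ 5.9  1.3 -1.3] Tz -0.6 w 0.275 43.2
n 131 px [229.2 179.1] grip ct [ 0.5902 -0.1418  0.098 ] yaw 79.4 axis [ 0.6105 -0.0337] z 0.1016
```

Both swings showed about 0.6 N·m of counter-clockwise resistance, so the bolt was being driven. I'll release, withdraw and verify.

```bash
python3 -m jog '[0.2,0,0,0,0,0,0, 0.3,0,0,0,0,0,0, 0.3,0,0,0,0,0,0, 0.3,0,0,0,0,0,0]' >/dev/null
python3 -m jog '[0.3,0,0,-0.03,0,0,0, 0.3,0,0,-0.04,0,0,0, 0.3,0,0,-0.04,0,0,0, 0.3,-0.035,0,0,0,0,0, 0.3,-0.035,0,0,0,0,0]' >/dev/null
python3 -m jog '[0.3,-0.035,-0.02,0,0,0,0, 0.3,-0.035,-0.02,0,0,0,0, 0.3,-0.035,-0.02,0,0,0,0, 0.3,-0.035,-0.02,0,0,0,0, 0.3,0,0,0,0,0,0]' >/dev/null
python3 c.py
python3 - <<'E'
from h import *
c=cam('top'); hsv=cv2.cvtColor(c['color'],cv2.COLOR_RGB2HSV); P=cloud(c)
def M(lo,hi,b):
    k=cv2.inRange(hsv,lo,hi); z=np.zeros_like(k); z[b[2]:b[3],b[0]:b[1]]=k[b[2]:b[3],b[0]:b[1]]; return np.argwhere(z>0)[:,::-1]
def ax(uv,z):
    w=onplane(c,uv,z); ct=w.mean(0); e=np.linalg.svd(w-ct,full_matrices=False)[2][0]; return len(uv),ct.round(4),np.degrees(np.arctan2(e[1],e[0])).round(1)%180,np.median(P[uv[:,1],uv[:,0]],0).round(4)
print('grip',ax(M((100,120,60),(130,255,255),(300,364,140,190)),.103))
print('lever',ax(M((3,150,120),(16,255,255),(265,330,130,215)),.11))
print('gdot',M((40,120,120),(85,255,255),(270,315,140,190)).mean(0),'red',M((0,150,120),(2,255,255),(270,320,140,190)).mean(0))
st=M((0,0,120),(180,40,255),(280,306,150,178)); print('head z',np.median(P[st[:,1],st[:,0],2]))
t=M((100,120,60),(130,255,255),(360,430,100,180)); print('tray px',t.min(0),t.max(0))
E
```

```text
t 19.82 pos [ 0.4844 -0.3692  0.1882] th 84.4 handle dir 70.4 fix xy in tool [0.2169 0.0835] tilt [-0.03 -0.1 ] j6 -0.63 F [ 0.3 -0.3  0.8] Tz 0.02 w 0.649 0.0
grip (428, array([ 0.5743, -0.1453,  0.103 ]), np.float64(75.6), array([ 0.574 , -0.1457,  0.1036]))
lever (110, array([ 0.588 , -0.0599,  0.11  ]), np.float64(102.8), array([ 0.5862, -0.0594,  0.1147]))
gdot [290.96551724 177.01724138] red [295.86666667 148.53333333]
head z 0.10604032975226141
tray px [360 109] [422 179]
```

```bash
python3 -c "
from station import manip; print(manip.close_job())"
```

```text
the job is handed in; nothing more can be done
None
```

I've handed the job in at about 20 s: the ratchet sits home on the bolt with the lever at loosen, and two swings should have turned the bolt at least 1.7 rad counter-clockwise; that figure comes from swing angle less the stated play, not from seeing the bolt.

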